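Seat the notched cover on the gearbox and swing its keeper over it

ROBOT

A 6-joint arm with a two-finger parallel gripper is mounted at the origin on a cart in front of the work surface, level with it; the furniture and walls round the work are solid. World frame = base frame: x ahead of the robot, y to its left, z up, the work surface at z = 0. Lengths are in m, angles in rad, forces in N, time in s.
With the tool pointing down it reaches from about 0.4 to 0.825 m from the base axis. Payload 7 kg.
Tool frame: the origin (TCP) lies at the very end of the fingers, on their centre line; the grasp point (between the pads) lies 19 mm behind it; z points along the fingers, y is the direction in which the jaws open and shut (so a half turn about z gives the same grasp; the last joint's range is limited). The gripper opens to 88 mm and grips with 3 to 60 N. Pads are 19 mm wide; open, the fingers measure 130 mm over their backs; the gripper's body (78 mm by 193 mm) begins 47 mm behind the grasp point.
Start: joints at [1.515, 0.359, 0.012, 0, -1.224, -0.288], TCP at [0.228, 0.635, 0.227] pointing down, gripper open.
Joint ranges: [-3.07, 3.07], [-1.43, 2.12], [-1.02, 1.25], [-3.03, 1.67], [-3.05, -0], [-3.03, 3.03]. Speed limits (rad/s): [2.39, 2.39, 3.01, 3.14, 3.14, 3.14].

INTERFACE

Orientations are given as [roll, pitch, yaw] about the fixed x, y, z axes, in that order (R = Rz(yaw) Ry(pitch) Rx(roll)).
In Python, from station import arm gives the robot as it stands.
- The arm moves only by the shell command python3 -m inch 'ROWS' [FORCE]. ROWS is text: rows parted by semicolons, each of 7 numbers parted by spaces: the closure, from 0 (fully open) to 1 (shut), then the shift along the tool's x, y, z each as a share of 300 mm, from -1 to 1, then the turn, a rotation vector about the tool's x, y, z each as a share of 60 degrees, from -1 to 1. In form: grip tx ty tz rx ry rz; .... A call has 1 to 12 rows; each row is the pose to reach, as a shift and turn from the pose commanded when the call began, along the tool's axes at that moment; what a row does not reach only later rows make up. A row lasts 1/10 s, in which the tool goes at most 50 mm and 8.59 degrees, less where a joint would pass 70% of its speed; a pose out of reach is approached as far as the arm can. A call with a number of a shift or a turn outside -1 to 1 is refused whole. A call with a gripper value outside its range is refused whole. The fingers move at their own pace and stop on an object; FORCE is the grip in N (left out, the last holds). Time passes only in rows, so rows that repeat a pose let the fingers close. It gives the time, the measured TCP pose, the force and the opening at its end, in the units of the state.
- arm.get_state(): the state, without advancing time (a new reading comes with each control period).
- arm.grab_frame(name): name is "side" or "top" or "wrist"; returns a dict with "img" (384x512x3 uint8, red, green, blue), "range_z" (384x512 float32, m along the optical axis (not along the pixel's ray), 0 where there is no reading), "fx", "fy", "cx", "cy" (pixels), "extrinsics" (4x4, takes a point from world to camera coordinates); the wrist camera has in their place "tool_from_camera" (4x4, takes a point from camera to tool coordinates, whose origin is the TCP and whose axes are the flange's). Camera axes: x right, y up, looking along -z (the intrinsics and any distortion apply to the point x, -y, -z); pixel columns grow to the right and rows downward; lengths in m; the calibration is good to about 2 mm. A picture is of the moment at which its call begins: read the wrist's pose just before it.
- arm.job_done(): hands the job in, once; it reports no verdict.
The state is a dict: "t": time; "q": joint angles; "qd": joint speeds; "joint_efforts": joint torques, N m; "eef_pos": TCP position; "ee_rot": TCP orientation; "force": force on the tool from outside, world axes, zero at the start; "moment": the same for the moment, N m; "width": finger opening in m.
Only numpy, scipy, OpenCV 4.12 (cv2) and the standard library are available. Lean on these libraries where they do the work, as an engineer would, in place of code of your own. Each camera call takes 0.05 s, during which the arm holds its last target.

TASK

The round aluminium cover on the gearbox stands proud because its rim notch is not over the locating dowel. With a fingertip against the side of its grip bar, push the cover round until the notch is over the dowel, press it down until it is fully home, then push the keeper by its red stud until it lies fully across the cover's rim. Do not pinch the grip bar, do not lift the cover, and leave the other things on the bench where they are.

Things in the scene. Friction and masses are not known exactly. Their poses are not given: they have to be found in the camera images.
- bar_top (a point): centre of the top of the cover's grip bar, on the cover's upright axis: 129 mm above the bench at the start, 117 mm when home. The cover is an aluminium disc 120 mm across; its bar is straight, 84 mm long (42 mm to either side of the axis), 16 mm wide, 22 mm high above the rim, 19 mm above the raised land round it. x axis: along the bar to the notch
- notch (a point): mouth of the notch in the cover's rim, 14 mm wide, 8 mm deep; at the rim's top edge (107 mm above the bench at the start, rim 10 mm thick), 60 mm from the axis, in line with the grip bar, beyond one of its ends; the other end has none
- dowel_tip (a point): top of the locating dowel, a steel pin 10 mm in diameter with a domed tip, fixed, standing 12 mm up from the gearbox's grey machined top face (85 mm above the bench), 60 mm from the cover's axis, half hidden under the cover's rim, which stands on it until the notch is over it. The gearbox is fixed to the bench
- cover (a joint): turn of the cover, rad, growing anticlockwise seen from above, endless; 0 or 6.283 = notch exactly over the dowel. Starts between 0.6 and 5.7, turns either way about its fixed axis and stays where it is left: a push of 2.6 N on the bar 38 mm from the axis moves it. It goes down over the dowel within 0.03 rad; up to about 0.08 rad the domed tip guides it
- cover_press (a joint): how far the cover has gone straight down, m: 0 = standing on the dowel, 0.012 = home on the gearbox face, below 0 = lifted. Its seal ring holds it up even with the notch over the dowel; about 12 N down on the bar pushes it home, unless the dowel stops it
- keeper_pivot (a point): top of the screw on which the keeper swings, 15 mm in diameter, fixed, 107 mm above the bench, 92 mm from the cover's axis, a quarter turn anticlockwise (from above) from the dowel
- keeper_stud (a point): top of the keeper's upright red stud, 123 mm above the bench, 13 mm in diameter, 22 mm high, 42 mm from the pivot, near the end of the keeper: a flat steel finger 50 mm long, 18 mm wide, its top 101 mm above the bench, 6 mm above the rim of the seated cover. It stops against the edge of a cover that stands proud
- keeper (a joint): swing of the keeper, rad: 0 = parked clear of the cover, growing anticlockwise seen from above; 1.745 is the stop, pointing at the cover's axis, across its rim. Starts between 0 and 0.3 and stays where it is left; about 1.2 N on the stud moves it
- grease_pot: yellow grease tin, 80 mm wide, 66 mm high; a bystander, loose; origin under its centre
- hex_key: black hex key, 103 mm long; a bystander, loose; origin under its centre
- bolt_m20: steel bolt standing on its head, 34 mm wide, 73 mm high; a bystander, loose; origin under its centre
- nut_1: black hex nut, 41 mm wide; a bystander, loose; origin under its centre
- oil_can: red oil can with a spout, 83 mm wide, 167 mm high; a bystander, loose; origin under its centre
- bar_flank_l: left upright flank of the grip bar (its +y half), 84 mm long, fixed to the cover; origin under the bar's centre
- bar_flank_r: right upright flank of the grip bar (its -y half), 84 mm long, fixed to the cover; origin under the bar's centre

How it is judged:
On the way, in this order (a step that is already met when the one before it is completed fails the run):
1. the notch is over the dowel (horizontal distance between notch and dowel_tip below 0.006 m).
2. the cover is home on the gearbox, the dowel in its notch (value of joint cover_press above 0.0105 m and horizontal distance between notch and dowel_tip below 0.0035 m), for 0.1 s.
At the end, for the whole second after the job is handed in: the cover is down within 1.5 mm of home with the dowel in its notch (3.5 mm), the keeper is swung at least 1.5 rad, across the rim, and no bystander is more than 30 mm from where it stood (all of step 2 and value of joint keeper above 1.5 rad and distance of each of grease_pot, hex_key, bolt_m20, nut_1, oil_can from where it was at the start of the episode below 0.03 m); the robot touches nothing.
It fails at once if the cover was lifted (more than 4 mm above the dowel) (value of joint cover_press below -0.004 m).
It fails at once if the grip bar was pinched (both flanks squeezed at once, more than 2 N each) (contact force between the fingers and bar_flank_l above 2 N and contact force between the fingers and bar_flank_r above 2 N).
It fails at once if a bystander was knocked away or picked up (distance of any of grease_pot, hex_key, bolt_m20, nut_1, oil_can from where it was at the start of the episode above 0.05 m).
It also fails if it takes over 72 s, if anything falls off the work surface, if the arm or the gripper's body presses on something with over 40 N, if the wrist force passes 120 N, or if a joint passes its speed limit or range.

## Working session

There is one attempt and no reset: what is moved stays moved. The work goes in short steps, Python scripts to look and compute and a shell command to move; the robot and the scene stay as the last step left them, time stands still between calls to the robot, and variables do not carry over. Pictures are saved under pics/ and viewed, and the job is handed in when it is done.

```bash
ls; mkdir -p pics; cat > h.py <<'E'
import numpy as np, cv2
from station import arm
def save(n,f=None):
    f=f or arm.grab_frame(n); return f
def world(f,u,v,d=None,z=None,E=None):
    # ray in camera: (x,-y,-z) pinhole
    E=np.array(f["extrinsics"]) if E is None else E
    C=np.linalg.inv(E)
    r=np.array([(u-f["cx"])/f["fx"],-(v-f["cy"])/f["fy"],-1.0])
    o=C[:3,3]; w=C[:3,:3]@r
    if d is not None: return o+w*d
    return o+w*((z-o[2])/w[2])
E
python3 - <<'E'
from h import *
s=arm.get_state(); print(s)
for n in("top","side","wrist"):
    f=arm.grab_frame(n); cv2.imwrite(f"pics/{n}0.png",f["img"][:,:,::-1]); np.savez(f"{n}0.npz",**f)
    print(n,f.keys(),f["fx"],f["cx"],f["cy"])
    k="extrinsics" if "extrinsics" in f else "tool_from_camera"
    print(np.round(f[k],3).tolist())
E
```

```text
pics
{'t': 0.0, 'q': array([ 1.51513559e+00,  3.59394547e-01,  1.10406379e-02, -3.53888722e-04,
       -1.22410634e+00, -2.88095245e-01]), 'qd': array([ 0.00036189, -0.00113906, -0.00122557,  0.00033806,  0.00090116,
       -0.00161452]), 'joint_efforts': array([ 1.10813248e-04, -5.82710302e+01,  2.93079096e+01,  6.99776977e+00,
        7.21077886e-03, -1.57907593e-04]), 'eef_pos': array([0.22735394, 0.63502461, 0.22560914]), 'ee_rot': array([ 3.13990277e+00, -1.53846944e-04, -3.43876371e-01]), 'force': array([-0.33724507, -0.08917515,  0.20874819]), 'moment': array([0.01487195, 0.01654235, 0.01905357]), 'width': 0.08770858426033552}
top dict_keys(['img', 'range_z', 'fx', 'fy', 'cx', 'cy', 'extrinsics']) 483.47491494112273 256.43883881378423 195.40254841352527
[[-0.118, -0.993, 0.003, 0.048], [0.951, -0.112, 0.287, -0.562], [-0.285, 0.036, 0.958, -1.563], [0.0, 0.0, 0.0, 1.0]]
side dict_keys(['img', 'range_z', 'fx', 'fy', 'cx', 'cy', 'extrinsics']) 417.3077450785807 253.4194830805562 189.29311912043715
[[0.981, -0.194, -0.015, -0.553], [0.093, 0.398, 0.913, -0.124], [-0.171, -0.897, 0.408, -1.307], [0.0, 0.0, 0.0, 1.0]]
wrist dict_keys(['img', 'range_z', 'fx', 'fy', 'cx', 'cy', 'tool_from_camera']) 316.10043347624685 254.65997974220602 194.81670395495843
[[0.001, 0.959, 0.285, 0.077], [1.0, -0.001, -0.0, -0.0], [-0.0, 0.285, -0.959, -0.158], [0.0, 0.0, 0.0, 1.0]]
```

View pics/top0.png

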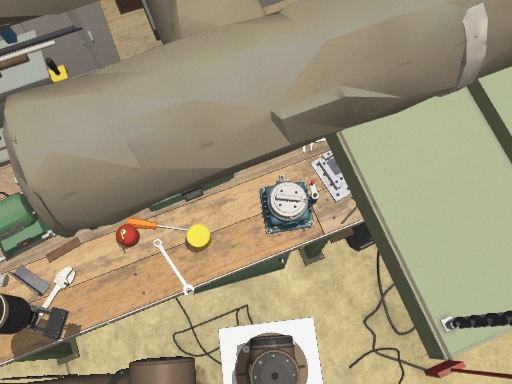

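View pics/side0.png

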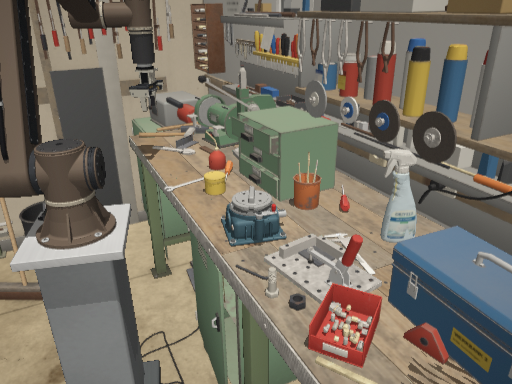

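View pics/wrist0.png

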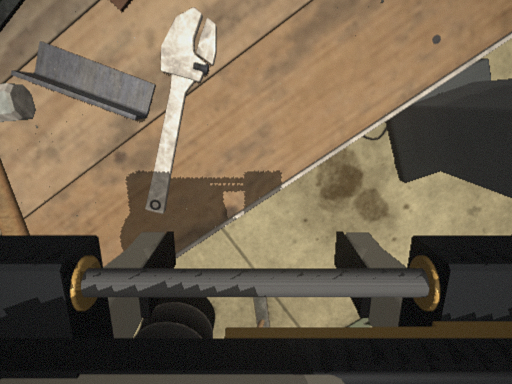

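The gearbox shows at about (289,202) in the top view and (252,215) in the side view. I'll zoom in on both.

```bash
python3 - <<'E'
from h import *
t=dict(np.load("top0.npz")); s=dict(np.load("side0.npz"))
def crop(f,x0,y0,x1,y1,k,n):
    c=f["img"][y0:y1,x0:x1,::-1]; cv2.imwrite(n,cv2.resize(c,None,fx=k,fy=k,interpolation=cv2.INTER_CUBIC))
crop(t,250,165,330,240,8,"pics/topc.png"); crop(s,205,170,305,250,8,"pics/sidec.png")
for u,v in((289,202),(198,236),(127,236),(270,120),(150,160),(420,200)):
    print("top",u,v,np.round(world(t,u,v,d=t["range_z"][v,u]),3))
for u,v in((252,195),(275,208),(290,140),(272,285),(297,301),(307,190)):
    print("side",u,v,np.round(world(s,u,v,d=s["range_z"][v,u]),3))
E
```

```text
top 289 202 [ 0.518 -0.121  0.114]
top 198 236 [0.45  0.193 0.067]
top 127 236 [0.475 0.426 0.076]
top 270 120 [ 0.349 -0.006  1.119]
top 150 160 [0.311 0.141 1.125]
top 420 200 [ 0.298 -0.277  0.833]
side 252 195 [ 0.532 -0.149  0.129]
side 275 208 [ 0.585 -0.214  0.113]
side 290 140 [0.704 0.062 0.218]
side 272 285 [ 0.519 -0.451  0.034]
side 297 301 [ 0.572 -0.482  0.003]
side 307 190 [ 0.737 -0.036  0.074]
```

View pics/topc.png

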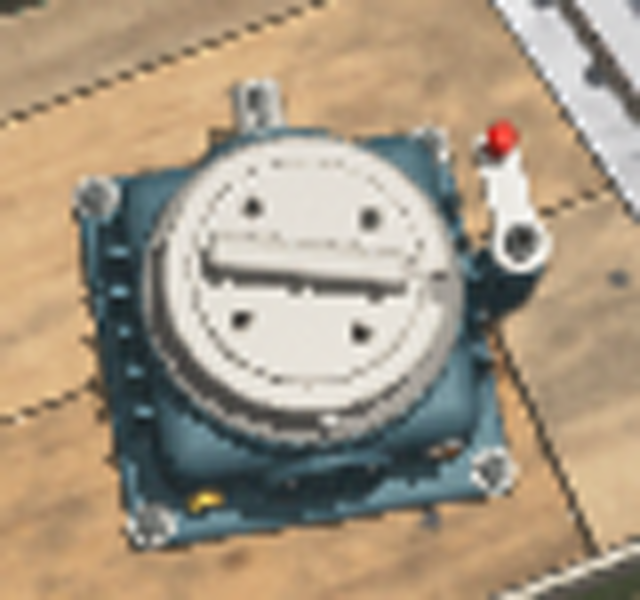

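View pics/sidec.png

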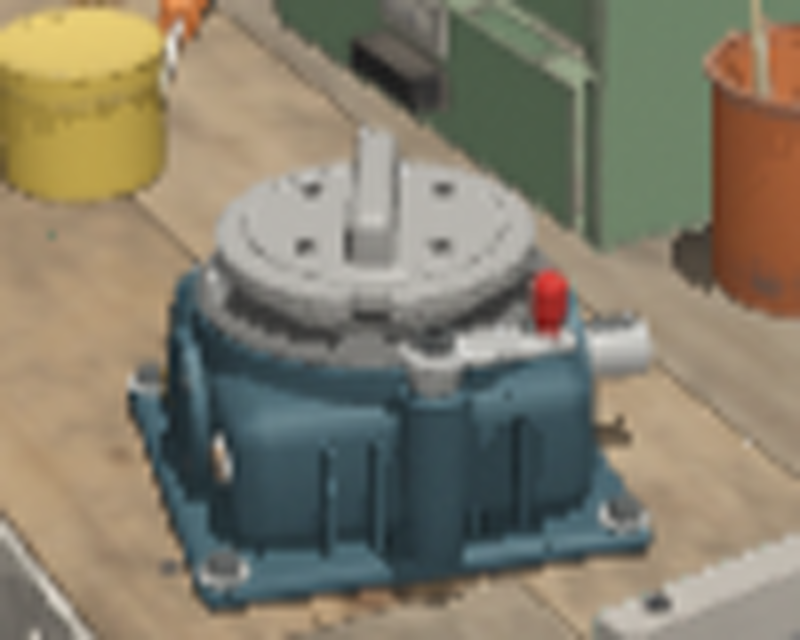

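```bash
python3 - <<'E'
from h import *
t=dict(np.load("top0.npz")); s=dict(np.load("side0.npz"))
T=lambda u,v,z:np.round(world(t,250+(u+.5)/8-.5,165+(v+.5)/8-.5,z=z),4)
S=lambda u,v,z:np.round(world(s,205+(u+.5)/8-.5,170+(v+.5)/8-.5,z=z),4)
print("bar ends top",T(212,255,.129),T(408,275,.129))
print("cover c?",T(312,275,.107))
print("notch",T(440,275,.107),"dowel",T(325,425,.097))
print("pivot",T(520,242,.107),"stud",T(500,132,.123))
print("side bar ends",S(375,132,.129),S(372,232,.129),"notch",S(372,300,.107),"piv",S(435,340,.107),"stud",S(548,275,.123))
E
```

```text
bar ends top [ 0.5384 -0.0799  0.129 ] [ 0.5204 -0.159   0.129 ]
cover c? [ 0.5312 -0.122   0.107 ]
notch [ 0.525  -0.1752  0.107 ] dowel [ 0.4691 -0.1196  0.097 ]
pivot [ 0.5353 -0.2106  0.107 ] stud [ 0.5792 -0.2069  0.123 ]
side bar ends [ 0.5425 -0.0857  0.129 ] [ 0.5246 -0.1727  0.129 ] notch [ 0.5223 -0.1825  0.107 ] piv [ 0.5377 -0.2179  0.107 ] stud [ 0.5803 -0.2086  0.123 ]
```

```bash
python3 - <<'E'
from h import *
def cloud(f):
    d=f["range_z"]; v,u=np.mgrid[:384,:512]
    E=np.linalg.inv(f["extrinsics"])
    r=np.stack([(u-f["cx"])/f["fx"],-(v-f["cy"])/f["fy"],-np.ones_like(u)],-1)
    p=E[:3,3]+(r@E[:3,:3].T)*d[...,None]; p[d==0]=np.nan; return p
t=dict(np.load("top0.npz")); s=dict(np.load("side0.npz"))
P=cloud(t); print("topcam",np.linalg.inv(t["extrinsics"])[:3,3])
for c in (100,150,200,250,300,350,400):
    col=P[:,c]; m=np.where(col[:,2]>.6)[0]
    print(c,[(r,np.round(col[r],2).tolist()) for r in m[::30]], m[-1],np.round(col[m[-1]],2))
Q=cloud(s).reshape(-1,3)
for lo in (.17,.3,.45):
    m=(Q[:,2]>lo)&(Q[:,0]>.35)&(Q[:,0]<.95)&(abs(Q[:,1]+.12)<.35)
    q=Q[m]
    print(lo,len(q))
    for y in np.arange(-.45,.25,.05):
        k=q[(q[:,1]>=y)&(q[:,1]<y+.05)]
        if len(k): print(round(y,2),len(k),"minx",np.percentile(k[:,0],[1,5]).round(3),"zmax",k[:,2].max().round(2))
E
```

```text
topcam [0.09496992 0.0419904  1.65798819]
100 [(np.int64(0), [0.71, 0.25, 0.93]), (np.int64(94), [0.39, 0.19, 1.16]), (np.int64(124), [0.35, 0.19, 1.15]), (np.int64(155), [0.32, 0.19, 1.14]), (np.int64(185), [0.29, 0.2, 1.12]), (np.int64(215), [0.26, 0.21, 1.08])] 383 [0.06 0.32 0.76]
150 [(np.int64(0), [0.63, 0.15, 1.01]), (np.int64(30), [0.87, 0.22, 0.61]), (np.int64(60), [0.43, 0.13, 1.15]), (np.int64(90), [0.38, 0.13, 1.16]), (np.int64(120), [0.35, 0.13, 1.15]), (np.int64(150), [0.32, 0.14, 1.13]), (np.int64(180), [0.29, 0.15, 1.1]), (np.int64(361), [0.08, 0.22, 0.81])] 383 [0.05 0.22 0.82]
200 [(np.int64(0), [0.56, 0.07, 1.08]), (np.int64(30), [0.5, 0.07, 1.1]), (np.int64(60), [0.42, 0.07, 1.16]), (np.int64(90), [0.38, 0.07, 1.16]), (np.int64(120), [0.35, 0.08, 1.15]), (np.int64(150), [0.32, 0.08, 1.12]), (np.int64(180), [0.3, 0.09, 1.08])] 185 [0.3  0.09 1.05]
250 [(np.int64(0), [0.55, -0.0, 1.08]), (np.int64(30), [0.46, 0.01, 1.15]), (np.int64(60), [0.41, 0.01, 1.15]), (np.int64(90), [0.38, 0.01, 1.15]), (np.int64(121), [0.35, 0.02, 1.13]), (np.int64(151), [0.32, 0.02, 1.1])] 
[... 1786 characters left out ...]
0.64
-0.05 460 minx [0.836 0.838] zmax 0.64
-0.0 701 minx [0.818 0.835] zmax 0.64
0.05 1628 minx [0.798 0.805] zmax 0.64
0.1 599 minx [0.781 0.789] zmax 0.64
0.15 661 minx [0.784 0.787] zmax 0.64
0.2 352 minx [0.776 0.779] zmax 0.61
0.45 4456
-0.35 108 minx [0.939 0.942] zmax 0.61
-0.3 156 minx [0.927 0.929] zmax 0.61
-0.25 184 minx [0.914 0.916] zmax 0.61
-0.2 746 minx [0.882 0.884] zmax 0.64
-0.15 291 minx [0.888 0.89 ] zmax 0.64
-0.1 854 minx [0.856 0.858] zmax 0.64
-0.05 329 minx [0.84  0.845] zmax 0.64
-0.0 373 minx [0.832 0.834] zmax 0.64
0.05 604 minx [0.812 0.814] zmax 0.64
0.1 322 minx [0.797 0.801] zmax 0.64
0.15 317 minx [0.793 0.795] zmax 0.64
0.2 172 minx [0.775 0.777] zmax 0.61
```

```bash
python3 -m inch '1 0.727 0.713 0 0 0 0;1 0.727 0.713 0 0 0 0;1 0.727 0.713 0 0 0 0;1 0.727 0.713 0 0 0 0;1 0.727 0.713 0 0 0 0;1 0.727 0.713 0 0 0 0;1 0.727 0.713 0 0 0 0;1 0.727 0.713 0 0 0 0' 20
```

```text
t: 0.95
eef_pos: [0.3613, 0.3594, 0.2269]
ee_rot: [-3.141, 0.0, -0.346]
force: [-0.4, -0.5, 1.0]
width: 0.0289
```

```bash
python3 -m inch '1 0.427 0.678 0 0 0 0;1 0.427 0.678 0 0 0 0;1 0.427 0.678 0 0 0 0;1 0.427 0.678 0 0 0 0;1 0.427 0.678 0 0 0 0;1 0.427 0.678 0 0 0 0'; python3 -m inch '1 0.427 0.678 0 0 0 -0.118;1 0.427 0.678 0 0 0 -0.118;1 0.427 0.678 0 0 0 -0.118;1 0.427 0.678 0 0 0 -0.118;1 0.427 0.678 0 0 0 -0.118;1 0.427 0.678 0 0 0 -0.118;1 0.427 0.678 0 0 0 -0.118'
cat >> h.py <<'E'
def rot(r):
    from scipy.spatial.transform import Rotation as R
    return R.from_euler('xyz',r).as_matrix()
def wristE(f,s):
    W=np.eye(4); W[:3,:3]=rot(s["ee_rot"]); W[:3,3]=s["eef_pos"]
    return np.linalg.inv(W@np.array(f["tool_from_camera"]))
def look(tag):
    s=arm.get_state(); f=arm.grab_frame("wrist"); f=dict(f); f["extrinsics"]=wristE(f,s)
    np.savez(tag+".npz",**{k:f[k] for k in f}); cv2.imwrite(f"pics/{tag}.png",cv2.resize(f["img"][:,:,::-1],None,fx=1.5,fy=1.5,interpolation=cv2.INTER_CUBIC))
    print(s["t"],np.round(s["eef_pos"],4),np.round(s["ee_rot"],4),np.round(s["force"],1),s["width"]); return f,s
def W(f,u,v,z): return np.round(world(f,(u+.5)/1.5-.5,(v+.5)/1.5-.5,z=z),4)
E
python3 -c "
from h import *
look('w1')"
```

```text
t: 1.55
eef_pos: [0.413, 0.1235, 0.2266]
ee_rot: [3.141, 0.0, -0.347]
force: [0.7, 0.3, -0.3]
width: 0.0006
t: 2.25
eef_pos: [0.4655, -0.1088, 0.226]
ee_rot: [3.141, 0.001, -0.222]
force: [0.3, 0.3, -0.1]
width: 0.0002
2.25 [ 0.4655 -0.1088  0.226 ] [ 3.1413e+00  1.1000e-03 -2.2220e-01] [ 0.3  0.3 -0.1] 0.00016073579643143562
```

View pics/w1.png

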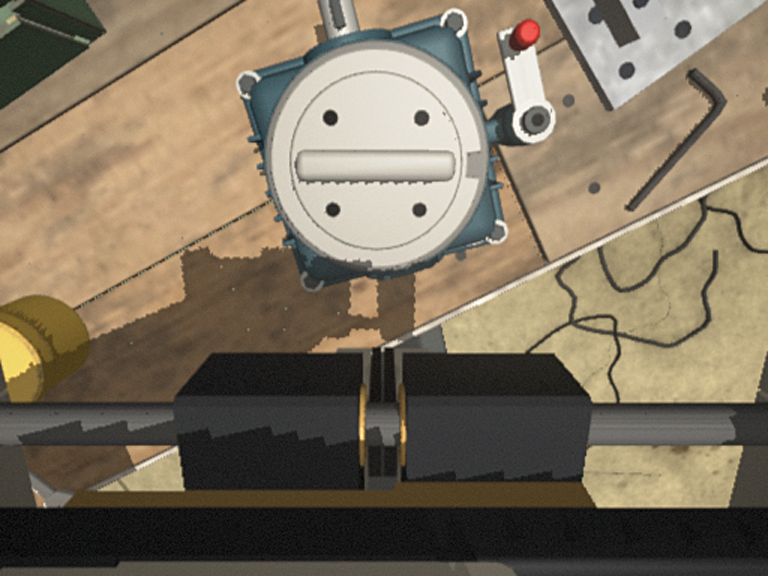

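```bash
python3 - <<'E'
from h import *
f=dict(np.load("w1.npz"))
g=f["img"].astype(int); m=((g.min(2)>165)&(g.max(2)-g.min(2)<35)).astype(np.uint8); m[:, :170]=0; m[190:]=0; m[:,330:]=0
cs,_=cv2.findContours(m,0,2); c=max(cs,key=cv2.contourArea); h=cv2.convexHull(c)
e=cv2.fitEllipse(h); print("cover ellipse px",e,cv2.contourArea(h))
print("ctr rim z.107",np.round(world(f,*e[0],z=.107),4))
a=W(f,297,165,.129);b=W(f,456,163,.129);print("bar ends",a,b,np.linalg.norm(b-a),(a+b)/2,"ang",np.arctan2(*(b-a)[1::-1]))
n=W(f,482,164,.107);print("notch",n)
p=W(f,538,121,.107);s=W(f,526,32,.123);print("piv",p,"stud",s,np.linalg.norm((p-s)[:2]))
for A in ((a+b)/2, world(f,*e[0],z=.107)):
    pa=np.arctan2(*(p-A)[1::-1]); print("piv dist",np.linalg.norm((p-A)[:2]),"ang",pa,"dowel",pa-np.pi/2)
E
```

```text
cover ellipse px ((250.6474609375, 104.70343780517578), (139.60829162597656, 144.7603759765625), 178.52206420898438) 15794.0
ctr rim z.107 [ 0.5382 -0.1214  0.107 ]
bar ends [ 0.5437 -0.0808  0.129 ] [ 0.5266 -0.1615  0.129 ] 0.08249181777606795 [ 0.53515 -0.12115  0.129  ] ang -1.779603659427702
notch [ 0.5216 -0.1788  0.107 ]
piv [ 0.5374 -0.2125  0.107 ] stud [ 0.5801 -0.207   0.123 ] 0.043052758332074344
piv dist 0.09137770515831528 ang -1.5461707639284283 dowel -3.1169670907233247
piv dist 0.09107647871703528 ang -1.5798651126287584 dowel -3.150661439423655
```

```bash
python3 -m inch '1 0.123 -0.115 0 0 0 0;1 0.123 -0.115 0.1 0 0 -0.012;1 0.123 -0.115 0.2 0 0 -0.012;1 0.123 -0.115 0.3 0 0 -0.012;1 0.123 -0.115 0.34 0 0 -0.012;1 0.123 -0.115 0.365 0 0 -0.012;1 0.123 -0.115 0.365 0 0 -0.012'; python3 -c "
from h import *
look('w2')"
```

```text
t: 3.0
eef_pos: [0.5086, -0.0823, 0.1171]
ee_rot: [3.141, 0.0, -0.206]
force: [-0.5, -0.7, 0.9]
width: 0.0002
3.0 [ 0.5086 -0.0823  0.1171] [ 3.1413e+00  3.0000e-04 -2.0610e-01] [-0.5 -0.7  0.9] 0.0002323281666358278
```

View pics/w2.png

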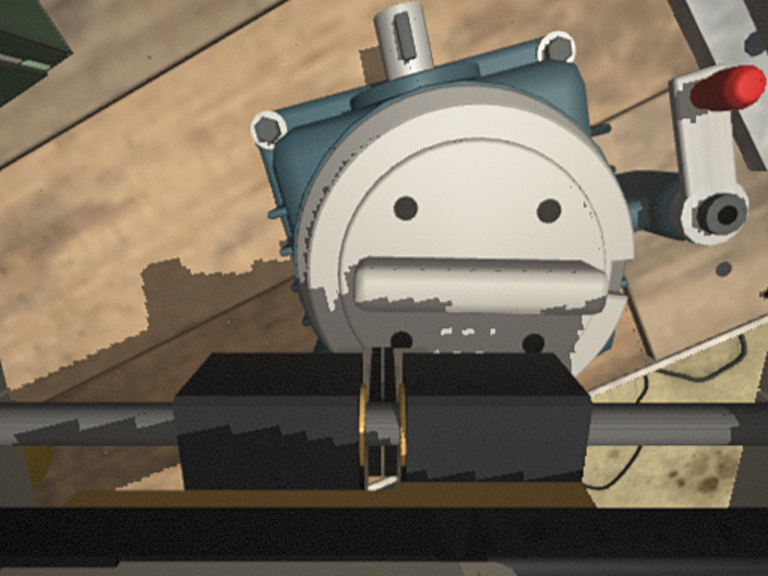

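```bash
cat >> h.py <<'E'
def plan(A,phi,targets,off=(-17.5e-3,-32e-3)):
    """print rows (tx ty tz0 rz) for bar angles phi-alpha from present tool pose"""
    s=arm.get_state(); yaw=s["ee_rot"][2]; P=s["eef_pos"]
    R=np.array([[np.cos(yaw),np.sin(yaw)],[np.sin(yaw),-np.cos(yaw)]])
    for t in targets:
        y=t+np.pi/2
        B=np.array([[np.cos(y),np.sin(y)],[np.sin(y),-np.cos(y)]])
        Q=np.array(A)+B.T@np.array(off)
        d=R@(Q-P[:2]); w=(yaw-y+np.pi)%(2*np.pi)-np.pi
        print(round(t,3),np.round(d/.3,3),round(w/1.0472,3))
E
python3 - <<'E'
from h import *
print(arm.get_state()["eef_pos"])
plan((.5355,-.1212),0,[-1.78-.1*i for i in range(9)])
E
```

```text
[ 0.50906357 -0.0825349   0.11785823]
-1.78 [0.055 0.001] 0.003
-1.88 [ 0.066 -0.004] 0.098
-1.98 [ 0.077 -0.008] 0.194
-2.08 [ 0.089 -0.011] 0.289
-2.18 [ 0.101 -0.013] 0.385
-2.28 [ 0.113 -0.013] 0.48
-2.38 [ 0.125 -0.013] 0.576
-2.48 [ 0.137 -0.011] 0.671
-2.58 [ 0.149 -0.008] 0.767
```

```bash
python3 -m inch '1 0.03 0 0 0 0 0;1 0.055 0 0 0 0 0;1 0.066 -0.004 0 0 0 0.098;1 0.077 -0.008 0 0 0 0.194;1 0.089 -0.011 0 0 0 0.289;1 0.101 -0.013 0 0 0 0.385;1 0.113 -0.013 0 0 0 0.48;1 0.125 -0.013 0 0 0 0.576;1 0.137 -0.011 0 0 0 0.671;1 0.149 -0.008 0 0 0 0.767;1 0.149 -0.008 0 0 0 0.767'; python3 -c "
from h import *
look('w3')"
```

```text
t: 4.15
eef_pos: [0.5528, -0.09, 0.1174]
ee_rot: [3.141, 0.001, -1.014]
force: [-5.0, 4.4, 1.9]
width: 0.0005
4.15 [ 0.5528 -0.09    0.1174] [ 3.1413e+00  9.0000e-04 -1.0138e+00] [-5.   4.4  1.9] 0.0004619341620698796
```

View pics/w3.png

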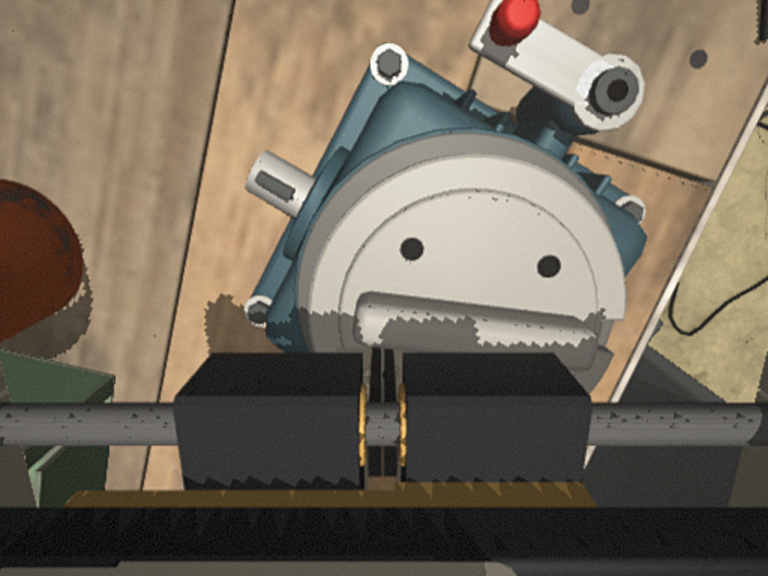

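```bash
python3 - <<'E'
from h import *
f=dict(np.load("w3.npz"))
print("piv",W(f,618,90,.107),"stud",W(f,517,18,.123))
a=W(f,362,291,.129);b=W(f,597,318,.129);print(a,b,np.linalg.norm(a-b),np.arctan2(*(b-a)[1::-1]))
f2=dict(np.load("w2.npz"))
print("piv",W(f2,728,213,.107),"stud",W(f2,745,86,.123)); a=W(f2,360,258,.129);b=W(f2,603,262,.129);print(a,b,np.linalg.norm(a-b),np.arctan2(*(b-a)[1::-1]))
plan((.5355,-.1212),0,[-2.58,-2.68,-2.78,-2.88])
E
python3 - <<'E'
import cv2
for n in("w2","w3"):
    i=cv2.imread(f"pics/{n}.png"); cv2.imwrite(f"pics/{n}z.png",cv2.resize(i[220:380,300:660],None,fx=2.2,fy=2.2))
E
```

```text
piv [ 0.538  -0.2124  0.107 ] stud [ 0.5802 -0.2064  0.123 ]
[ 0.5763 -0.1151  0.129 ] [ 0.5063 -0.1479  0.129 ] 0.07730355748605629 -2.7034025066151233
piv [ 0.5389 -0.2127  0.107 ] stud [ 0.5803 -0.2067  0.123 ]
[ 0.554  -0.0843  0.129 ] [ 0.5371 -0.159   0.129 ] 0.0765878580455153 -1.7932890750207284
-2.58 [-0.001 -0.003] -0.001
-2.68 [ 0.01  -0.008] 0.094
-2.78 [ 0.021 -0.012] 0.19
-2.88 [ 0.033 -0.015] 0.285
```

View pics/w3z.png

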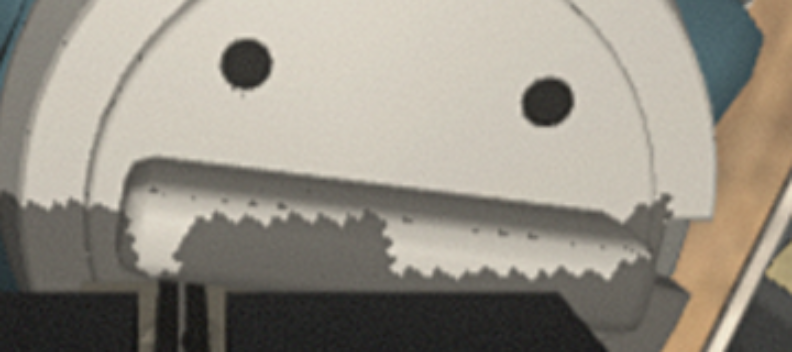

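```bash
python3 - <<'E'
from h import *
f=dict(np.load("w1.npz"))
h=[W(f,331,118,.110),W(f,421,118,.110),W(f,333,210,.110),W(f,419,210,.110)]
A=np.mean(h,0);print(np.array(h),A)
d=np.array([.538,-.2126])-A[:2];print(np.linalg.norm(d),np.arctan2(d[1],d[0])-np.pi/2)
E
python3 -m inch '1 0.01 -0.008 0 0 0 0.094;1 0.021 -0.012 0 0 0 0.19;1 0.033 -0.015 0 0 0 0.285;1 0.033 -0.015 0 0 0 0.285'; python3 -c "
from h import *
look('w4')"
```

```text
[[ 0.5637 -0.1021  0.11  ]
 [ 0.5529 -0.1498  0.11  ]
 [ 0.5154 -0.0908  0.11  ]
 [ 0.5046 -0.1389  0.11  ]] [ 0.53415 -0.1204   0.11   ]
0.09228034731187351 -3.099859848249147
t: 4.6
eef_pos: [0.5617, -0.0961, 0.1172]
ee_rot: [3.141, 0.001, -1.31]
force: [-4.2, 3.8, 0.6]
width: 0.0004
4.6 [ 0.5617 -0.0961  0.1172] [ 3.1411e+00  7.0000e-04 -1.3101e+00] [-4.2  3.8  0.6] 0.00036556404325122614
```

View pics/w4.png

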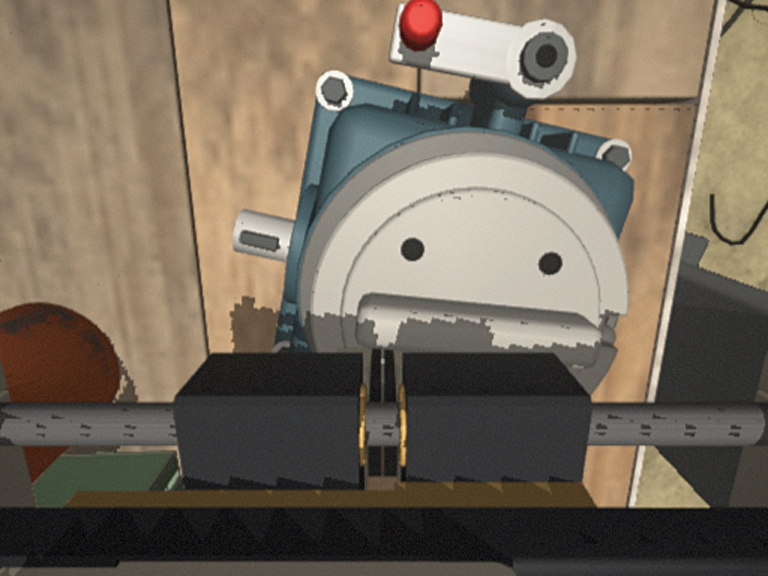

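```bash
python3 - <<'E'
from h import *
plan((.5355,-.1212),0,[-2.88,-2.94,-3.0])
plan((.5355,-.1212),0,[-3.0],off=(-.035,-.032))
E
```

```text
-2.88 [ 0.    -0.001] 0.002
-2.94 [ 0.007 -0.004] 0.06
-3.0 [ 0.013 -0.007] 0.117
-3.0 [-0.044 -0.014] 0.117
```

```bash
python3 -m inch '1 0.007 -0.004 0 0 0 0.06;1 0.013 -0.007 0 0 0 0.117;1 0.013 -0.007 0 0 0 0.117;1 -0.044 -0.014 0 0 0 0.117;1 -0.1 -0.014 -0.1 0 0 0.117;1 -0.2 0.1 -0.25 0 0 0.117;1 -0.2 0.1 -0.35 0 0 0.117;1 -0.2 0.1 -0.35 0 0 0.117;1 -0.2 0.1 -0.35 0 0 0.117'; python3 - <<'E'
from h import *
look('w5')
f=arm.grab_frame("top"); np.savez("top5.npz",**f)
c=f["img"][165:240,250:330,::-1]; cv2.imwrite("pics/top5.png",cv2.resize(c,None,fx=8,fy=8,interpolation=cv2.INTER_CUBIC))
E
```

```text
t: 5.55
eef_pos: [0.5184, -0.0456, 0.2241]
ee_rot: [-3.136, 0.0, -1.428]
force: [0.0, 0.2, -1.0]
width: 0.0004
5.55 [ 0.5184 -0.0456  0.2241] [-3.1364  0.     -1.4276] [ 0.   0.2 -1. ] 0.00039448342445352154
```

View pics/w5.png

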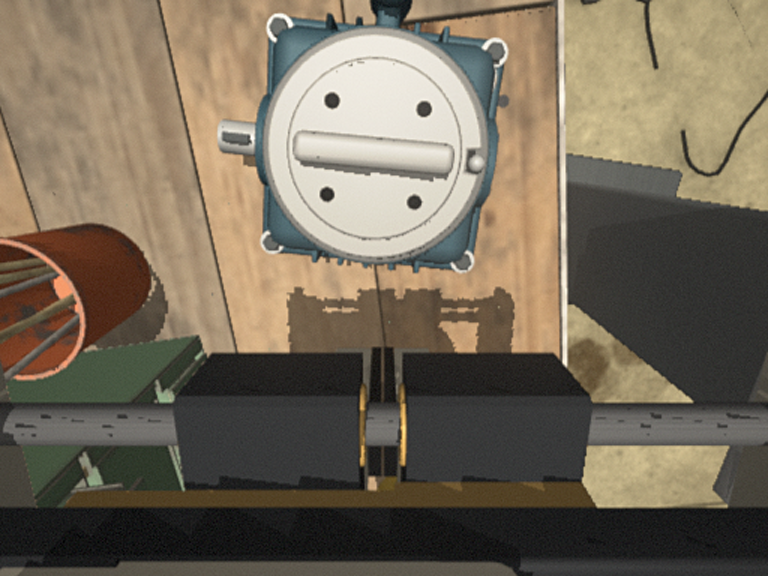

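View pics/top5.png

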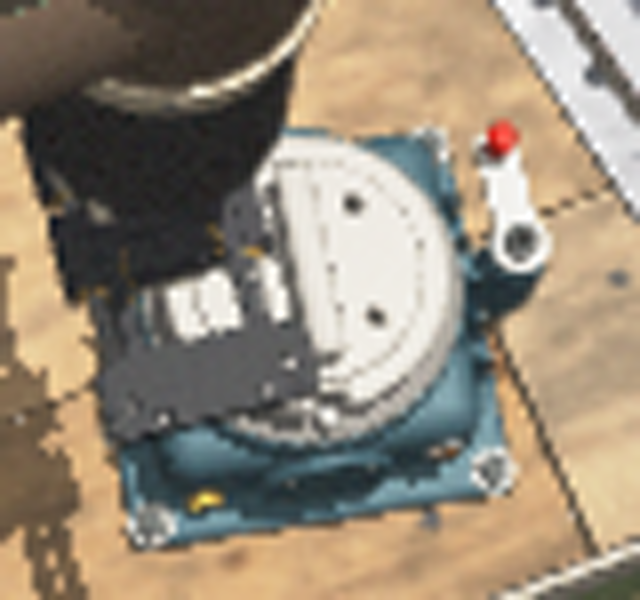

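The wrist view shows the domed dowel at about (477,161) inside the notch, which spans roughly (466–487, 148–172). The dowel sits near the notch's lower side, so I'll zoom in and measure it.

```bash
python3 - <<'E'
from h import *
f=dict(np.load("w5.npz"))
x0,y0=185,75
c=f["img"][y0:135,x0:335,::-1]; cv2.imwrite("pics/w5z.png",cv2.resize(c,None,fx=5.3,fy=5.3,interpolation=cv2.INTER_CUBIC))
h=[W(f,332,100,.110),W(f,424,109,.110),W(f,327,194,.110),W(f,414,202,.110)]
A=np.mean(h,0);D=W(f,477,161,.096); print("A",A,"dowel",D, np.linalg.norm((D-A)[:2]),np.arctan2(*(D-A)[1::-1]))
for i,j in((0,1),(2,3)):
    v=h[j]-h[i]; print("bar ang",np.arctan2(v[1],v[0]))
a=W(f,295,143,.129);b=W(f,453,160,.129);v=b-a;print("bar",a,b,(a+b)/2,np.linalg.norm(v),np.arctan2(v[1],v[0]))
E
```

```text
A [ 0.534325 -0.120275  0.11    ] dowel [ 0.4749 -0.1241  0.096 ] 0.059547974356815817 -3.077314476874482
bar ang -3.089009591978851
bar ang -3.08688057667313
bar [ 0.5745 -0.1192  0.129 ] [ 0.4933 -0.1225  0.129 ] [ 0.5339  -0.12085  0.129  ] 0.08126702898469956 -3.1009746118101003
```

View pics/w5z.png

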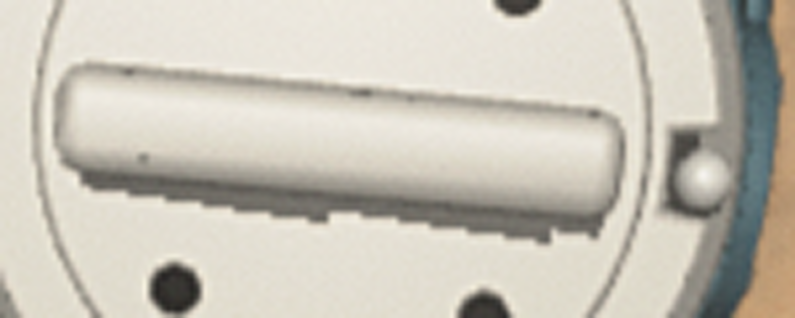

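```bash
python3 - <<'E'
from h import *
f=dict(np.load("w5.npz"))
Z=lambda u,v,z: world(f,185+(u+.5)/5.3-.5,75+(v+.5)/5.3-.5,z=z)
n1=Z(680,128,.107);n2=Z(668,213,.107);d=Z(702,180,.093)
print(n1,n2,np.linalg.norm(n1-n2),d,"cam",np.linalg.inv(f["extrinsics"])[:3,3])
m=(n1+n2)/2; n=(n2-n1)/np.linalg.norm(n2-n1); print("dowel off toward n2 (lower) mm",(d-m)[:2]@n[:2]*1e3)
a=Z(65,115,.129);b=Z(615,162,.129); e=(b-a)[:2];e/=np.linalg.norm(e); pn=np.array([-e[1],e[0]])
c=((a+b)/2)[:2]; print("bar-line offset of dowel",(d[:2]-c)@pn*1e3,"of notch mid",(m[:2]-c)@pn*1e3,np.arctan2(e[1],e[0]), n[:2]@pn,(d[:2]-c)@e)
E
```

```text
[ 0.4823292  -0.13002168  0.107     ] [ 0.48169174 -0.11703365  0.107     ] 0.013003665866970977 [ 0.47473838 -0.12285255  0.093     ] cam [ 0.52864012 -0.12145253  0.38209333]
dowel off toward n2 (lower) mm 1.0307813961222094
bar-line offset of dowel -1.7129156457245946 of notch mid -0.5879569599960438 -3.0795141664330123 -0.999915007345616 0.05958190586725642
```

```bash
python3 -m inch '1 0.13 -0.016 0 0 0 0;1 0.255 -0.016 0.0 0 0 0;1 0.255 -0.016 0.15 0 0 0;1 0.255 -0.016 0.25 0 0 0;1 0.255 -0.016 0.3 0 0 0;1 0.255 -0.016 0.315 0 0 0;1 0.255 -0.016 0.325 0 0 0;1 0.255 -0.016 0.325 0 0 0'
```

```text
t: 6.45
eef_pos: [0.5318, -0.1215, 0.1237]
ee_rot: [3.139, -0.0, -1.431]
force: [0.3, -0.1, -0.3]
width: 0.0004
```

```bash
python3 - <<'E'
from h import *
look('w6')
f=arm.grab_frame("side"); c=f["img"][170:250,205:305,::-1]; cv2.imwrite("pics/side6.png",cv2.resize(c,None,fx=8,fy=8,interpolation=cv2.INTER_CUBIC))
E
```

```text
6.45 [ 0.5318 -0.1215  0.1237] [ 3.1389e+00 -3.0000e-04 -1.4310e+00] [ 0.3 -0.1 -0.3] 0.00041711309039256625
```

View pics/side6.png

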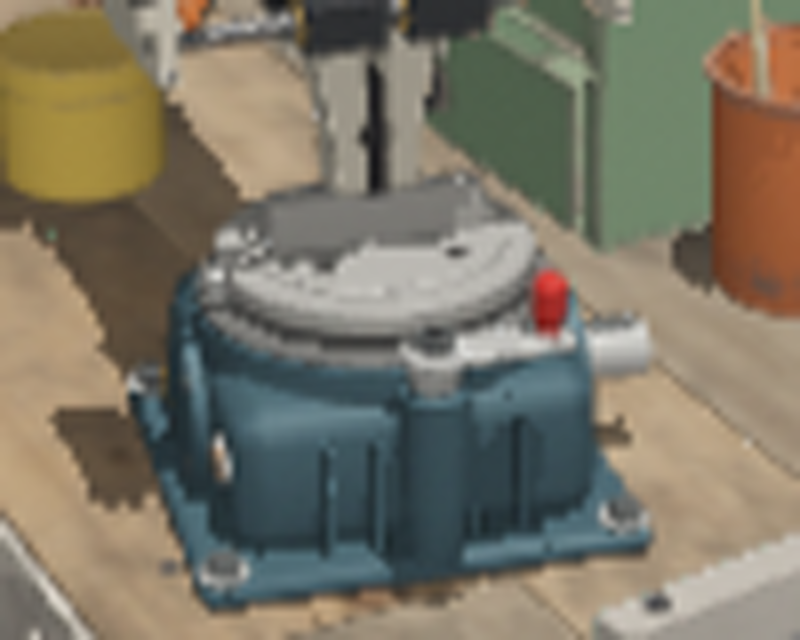

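View pics/w6.png

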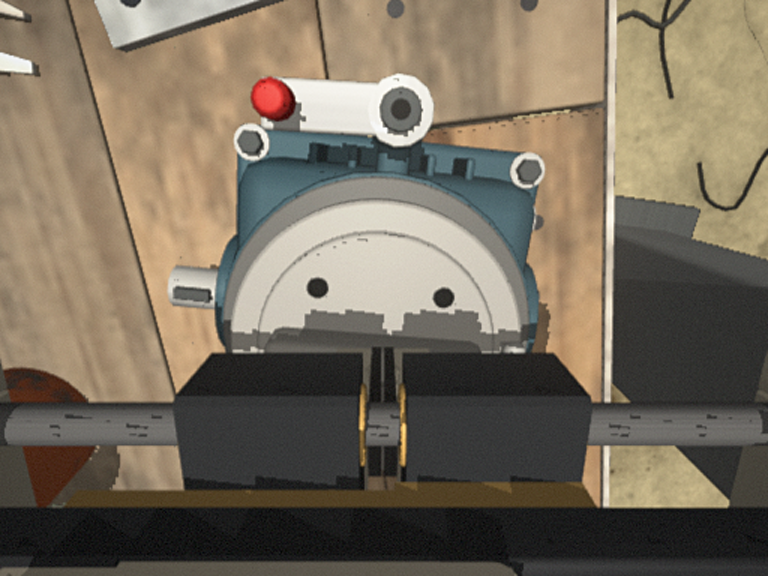

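```bash
python3 -m inch '1 0 0 0.008 0 0 0;1 0 0 0.016 0 0 0;1 0 0 0.023 0 0 0;1 0 0 0.023 0 0 0'; python3 -m inch '1 0 0 0.008 0 0 0;1 0 0 0.008 0 0 0'
```

```text
t: 6.95
eef_pos: [0.5333, -0.121, 0.1184]
ee_rot: [-3.14, -0.001, -1.431]
force: [-0.5, -0.9, 4.9]
width: 0.0001
t: 7.15
eef_pos: [0.5334, -0.1211, 0.117]
ee_rot: [-3.14, -0.001, -1.431]
force: [-4.4, 1.4, 13.8]
width: 0.0005
```

```bash
python3 -m inch '1 0 0 0.008 0 0 0;1 0 0 0.013 0 0 0;1 0 0 0.013 0 0 0;1 0 0 0.013 0 0 0'
```

```text
t: 7.55
eef_pos: [0.5337, -0.1212, 0.1164]
ee_rot: [-3.138, -0.002, -1.429]
force: [-15.5, 5.9, 42.9]
width: 0.0003
```

```bash
python3 -m inch '1 0 0 -0.1 0 0 0;1 -0.1 0 -0.25 0 0 0;1 -0.25 0 -0.35 0 0 0;1 -0.25 0 -0.36 0 0 0;1 -0.25 0 -0.36 0 0 0'; python3 - <<'E'
from h import *
f,s=look('w7')
c=f["img"][75:135,185:335,::-1]; cv2.imwrite("pics/w7z.png",cv2.resize(c,None,fx=5.3,fy=5.3,interpolation=cv2.INTER_CUBIC))
f=arm.grab_frame("side"); c=f["img"][170:250,205:305,::-1]; cv2.imwrite("pics/side7.png",cv2.resize(c,None,fx=8,fy=8,interpolation=cv2.INTER_CUBIC))
E
```

```text
t: 8.05
eef_pos: [0.523, -0.0453, 0.2209]
ee_rot: [-3.138, 0.0, -1.429]
force: [-0.5, -0.2, -0.2]
width: 0.0005
8.05 [ 0.523  -0.0453  0.2209] [-3.1380e+00  5.0000e-04 -1.4292e+00] [-0.5 -0.2 -0.2] 0.000480865267112863
```

View pics/w7.png

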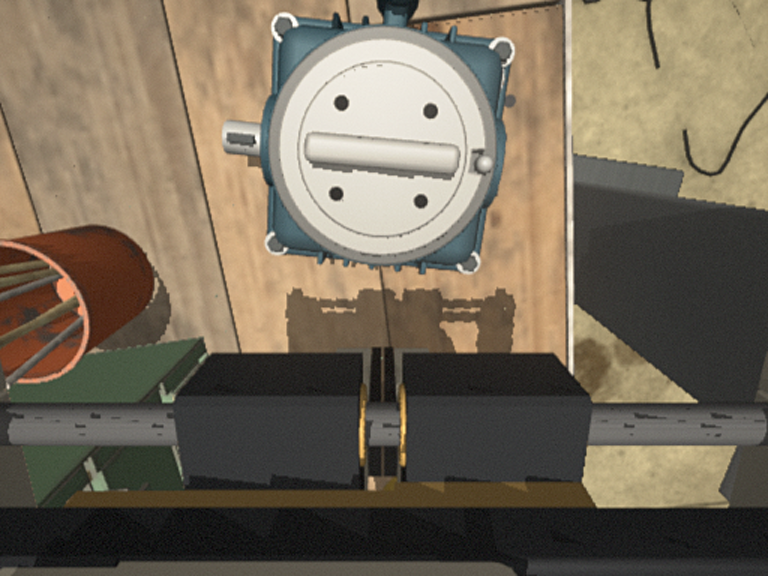

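View pics/side7.png

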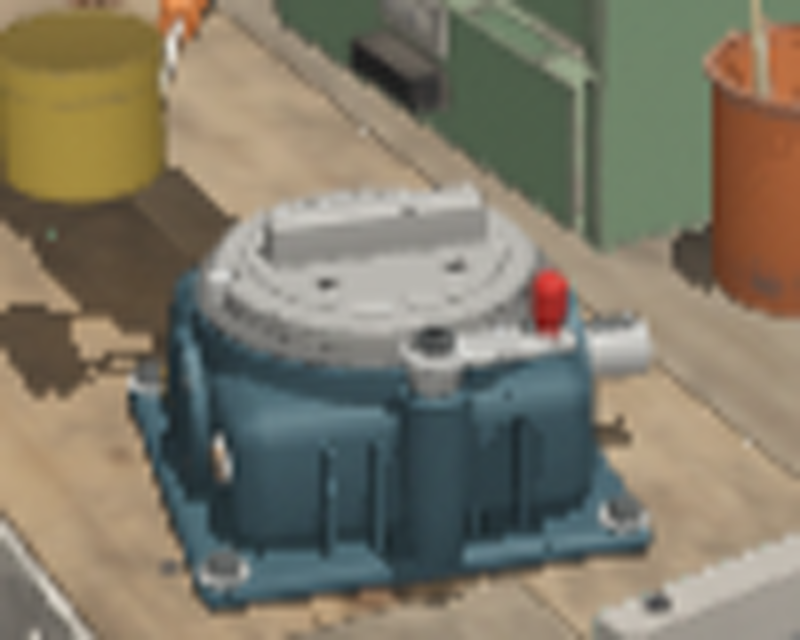

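View pics/w7z.png

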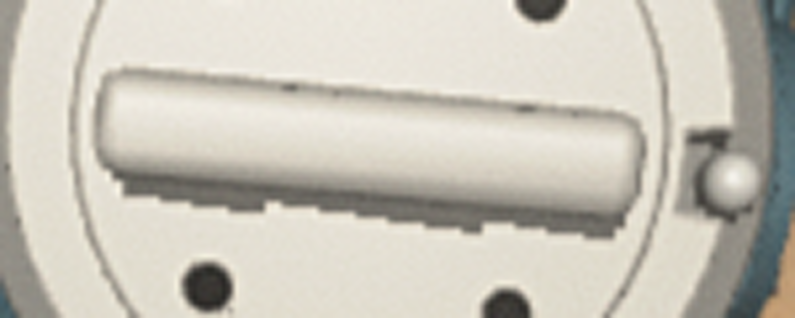

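```bash
python3 - <<'E'
from h import *
for n in("w1","w5","w7"):
    f=dict(np.load(n+".npz")); d=f["range_z"]
    out=[]
    for (u,v) in ((370,165),(395,165)) if n=="w1" else ((350,150),(400,155)):
        a,b=int(u/1.5),int(v/1.5); out.append(np.median([world(f,i,j,d=d[j,i])[2] for i in range(a-2,a+3) for j in range(b-2,b+3)]))
    u,v=(380,95) ; a,b=int(u/1.5),int(v/1.5)
    print(n,np.round(out,4),"land",np.median([world(f,i,j,d=d[j,i])[2] for i in range(a-2,a+3) for j in range(b-2,b+3)]).round(4))
s=arm.get_state();P=s["eef_pos"];yaw=s["ee_rot"][2]
pv=np.array([.538,-.2126]);R=np.array([[np.cos(yaw),np.sin(yaw)],[np.sin(yaw),-np.cos(yaw)]])
def row(k,rad,off,z):
    r=np.array([np.cos(k),np.sin(k)]);t=np.array([-r[1],r[0]])
    Q=pv+rad*r-off*t; y=(k-np.pi/2); w=(yaw-y+np.pi)%(2*np.pi)-np.pi
    print(round(k,2),Q.round(4),(R@(Q-P[:2])/.3).round(3),round((P[2]-z)/.3,3),round(w/1.0472,3))
row(.136,.045,.032,.107)
E
```

```text
w1 [0.1289 0.1289] land 0.1093
w5 [0.1282 0.1283] land 0.1095
w7 [0.1169 0.1165] land 0.0974
0.14 [ 0.5869 -0.2382] [ 0.662 -0.126] 0.372 0.003
```

```bash
python3 -m inch '1 0.662 -0.126 0 0 0 0;1 0.662 -0.126 0 0 0 0;1 0.662 -0.126 0 0 0 0;1 0.662 -0.126 0 0 0 0;1 0.662 -0.126 0 0 0 0;1 0.662 -0.126 0.15 0 0 0;1 0.662 -0.126 0.25 0 0 0;1 0.662 -0.126 0.33 0 0 0;1 0.662 -0.126 0.372 0 0 0;1 0.662 -0.126 0.372 0 0 0'; cat >> h.py <<'E'
pv=np.array([.538,-.2126])
def rows(ks,rad=.045,off=.016,z=.107):
    s=arm.get_state();P=s["eef_pos"];yaw=s["ee_rot"][2]
    R=np.array([[np.cos(yaw),np.sin(yaw)],[np.sin(yaw),-np.cos(yaw)]])
    for k in ks:
        r=np.array([np.cos(k),np.sin(k)]);t=np.array([-r[1],r[0]])
        Q=pv+rad*r-off*t; y=(k-np.pi/2); w=(yaw-y+np.pi)%(2*np.pi)-np.pi
        print(round(k,2),Q.round(4),(R@(Q-P[:2])/.3).round(3),round((P[2]-z)/.3,3),round(w/1.0472,3))
E
python3 - <<'E'
from h import *
print(arm.get_state()["eef_pos"],arm.get_state()["ee_rot"])
rows([.136+.1*i for i in range(10)])
f=arm.grab_frame("side"); c=f["img"][150:250,205:325,::-1]; cv2.imwrite("pics/side8.png",cv2.resize(c,None,fx=6.6,fy=6,interpolation=cv2.INTER_CUBIC))
E
```

```text
t: 9.15
eef_pos: [0.5852, -0.2385, 0.1047]
ee_rot: [3.136, 0.001, -1.433]
force: [-0.1, -0.4, 0.3]
width: 0.0003
[ 0.58520756 -0.23850306  0.10469871] [ 3.13638143e+00  1.47672278e-03 -1.43292920e+00]
0.14 [ 0.5848 -0.2224] [-0.054 -0.006] -0.008 0.002
0.24 [ 0.5855 -0.2176] [-0.069 -0.011] -0.008 -0.094
0.34 [ 0.5858 -0.2129] [-0.084 -0.014] -0.008 -0.189
0.44 [ 0.5855 -0.2081] [-0.1   -0.015] -0.008 -0.285
0.54 [ 0.5849 -0.2034] [-0.116 -0.015] -0.008 -0.38
0.64 [ 0.5837 -0.1987] [-0.132 -0.013] -0.008 -0.476
0.74 [ 0.5821 -0.1942] [-0.148 -0.01 ] -0.008 -0.571
0.84 [ 0.58   -0.1899] [-0.163 -0.005] -0.008 -0.667
0.94 [ 0.5776 -0.1859] [-0.177  0.001] -0.008 -0.762
1.04 [ 0.5747 -0.182 ] [-0.191  0.009] -0.008 -0.858
```

View pics/side8.png

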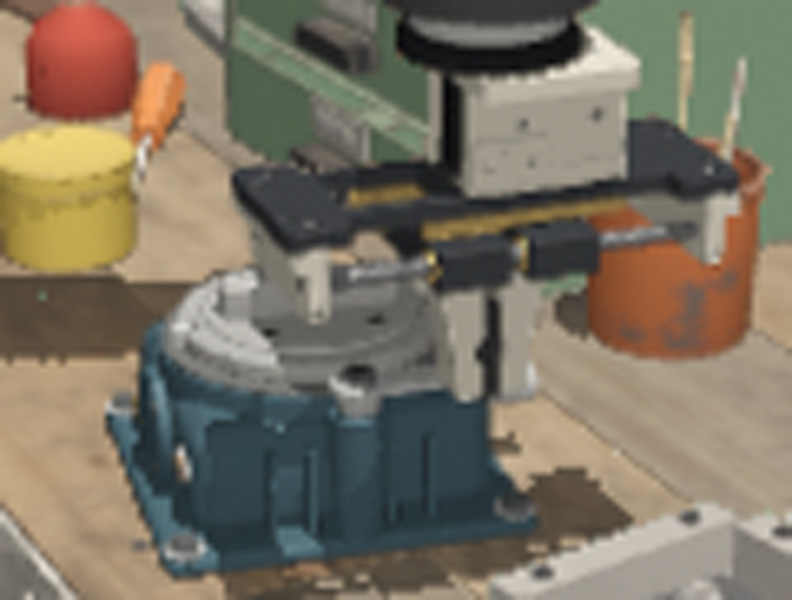

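```bash
python3 -m inch '1 -0.03 -0.003 -0.01 0 0 0;1 -0.054 -0.006 -0.01 0 0 0;1 -0.069 -0.011 -0.01 0 0 -0.094;1 -0.084 -0.014 -0.01 0 0 -0.189;1 -0.1 -0.015 -0.01 0 0 -0.285;1 -0.116 -0.015 -0.01 0 0 -0.38;1 -0.132 -0.013 -0.01 0 0 -0.476;1 -0.148 -0.01 -0.01 0 0 -0.571;1 -0.163 -0.005 -0.01 0 0 -0.667;1 -0.177 0.001 -0.01 0 0 -0.762;1 -0.191 0.009 -0.01 0 0 -0.858;1 -0.191 0.009 -0.01 0 0 -0.858'; python3 - <<'E'
from h import *
print(arm.get_state()["eef_pos"],arm.get_state()["ee_rot"])
rows([1.036+.1*i for i in range(8)])
f=arm.grab_frame("side"); c=f["img"][150:250,205:325,::-1]; cv2.imwrite("pics/side9.png",cv2.resize(c,None,fx=6.6,fy=6,interpolation=cv2.INTER_CUBIC))
E
```

```text
t: 10.4
eef_pos: [0.5773, -0.1807, 0.1124]
ee_rot: [-3.14, -0.003, -0.531]
force: [0.2, -0.3, 0.2]
width: 0.0002
[ 0.57730606 -0.18073045  0.11243692] [-3.14009480e+00 -2.62418784e-03 -5.30682291e-01]
1.04 [ 0.5747 -0.182 ] [-0.005  0.008] 0.018 0.004
1.14 [ 0.5715 -0.1785] [-0.021  0.004] 0.018 -0.092
1.24 [ 0.5679 -0.1754] [-0.036  0.   ] 0.018 -0.187
1.34 [ 0.564  -0.1726] [-0.052 -0.001] 0.018 -0.283
1.44 [ 0.5599 -0.1702] [-0.068 -0.001] 0.018 -0.378
1.54 [ 0.5556 -0.1682] [-0.084  0.001] 0.018 -0.474
1.64 [ 0.551  -0.1667] [-0.099  0.004] 0.018 -0.569
1.74 [ 0.5464 -0.1656] [-0.114  0.009] 0.018 -0.665
```

View pics/side9.png

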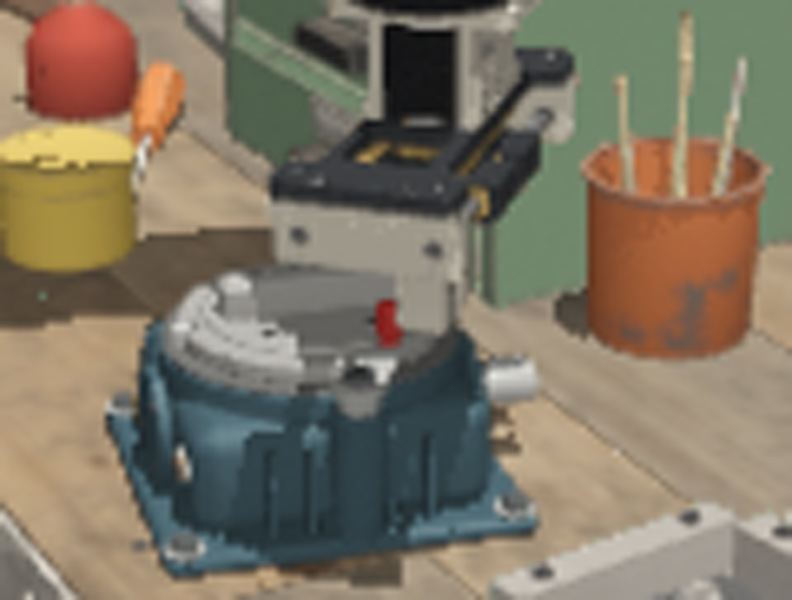

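```bash
python3 -m inch '1 -0.005 0.004 0.008 0 0 0;1 -0.021 0.004 0.013 0 0 -0.092;1 -0.036 0 0.013 0 0 -0.187;1 -0.052 -0.001 0.013 0 0 -0.283;1 -0.068 -0.001 0.013 0 0 -0.378;1 -0.084 0.001 0.013 0 0 -0.474;1 -0.094 0.003 0.013 0 0 -0.54;1 -0.099 0.004 0.013 0 0 -0.545;1 -0.099 0.004 0.013 0 0 -0.545'; python3 - <<'E'
from h import *
print(arm.get_state()["eef_pos"],arm.get_state()["ee_rot"])
rows([1.61,1.61],off=.013)
f=arm.grab_frame("side"); c=f["img"][150:250,205:325,::-1]; cv2.imwrite("pics/side10.png",cv2.resize(c,None,fx=6.6,fy=6,interpolation=cv2.INTER_CUBIC))
E
```

```text
t: 11.35
eef_pos: [0.5523, -0.1682, 0.1075]
ee_rot: [3.141, -0.004, 0.035]
force: [6.1, -3.7, -3.4]
width: 0.0004
[ 0.552275   -0.16817869  0.10749837] [ 3.14054407 -0.00396793  0.03541887]
1.61 [ 0.5492 -0.1671] [-0.01  -0.004] 0.002 -0.004
1.61 [ 0.5492 -0.1671] [-0.01  -0.004] 0.002 -0.004
```

View pics/side10.png

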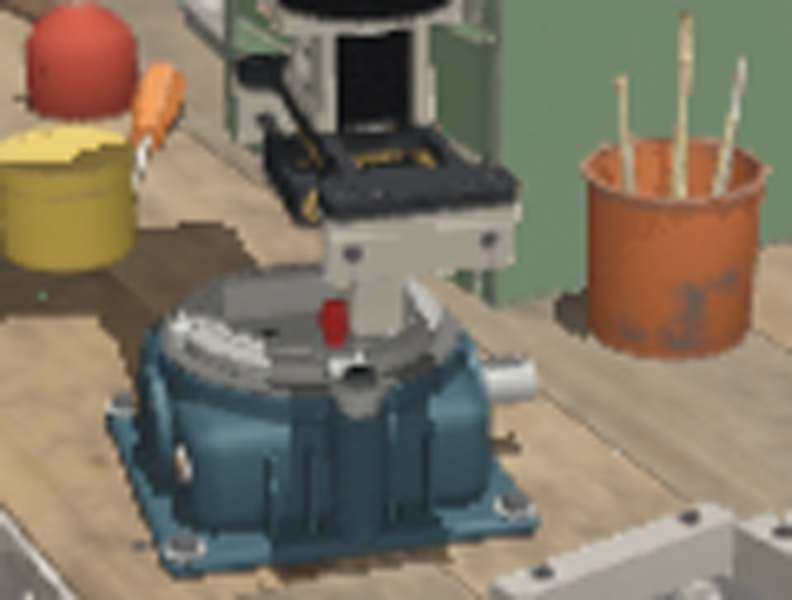

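```bash
python3 -m inch '1 -0.007 0 0 0 0 0;1 -0.007 0 0 0 0 0'; python3 -m inch '1 0.07 0 0 0 0 0;1 0.07 0 -0.12 0 0 0;1 0.07 -0.1 -0.28 0 0 0;1 -0.1 -0.25 -0.4 0 0 0;1 -0.25 -0.25 -0.4 0 0 0;1 -0.25 -0.25 -0.4 0 0 0;1 -0.25 -0.25 -0.4 0 0 0'; python3 - <<'E'
from h import *
look('w8')
f=arm.grab_frame("side"); c=f["img"][150:250,205:325,::-1]; cv2.imwrite("pics/side11.png",cv2.resize(c,None,fx=6.6,fy=6,interpolation=cv2.INTER_CUBIC))
E
```

```text
t: 11.6
eef_pos: [0.5518, -0.1683, 0.1077]
ee_rot: [3.14, -0.007, 0.035]
force: [10.0, -4.4, -5.3]
width: 0.0003
t: 12.3
eef_pos: [0.4684, -0.095, 0.2284]
ee_rot: [-3.141, -0.003, 0.036]
force: [-0.3, 0.3, -0.3]
width: 0.0007
12.3 [ 0.4684 -0.095   0.2284] [-3.1407e+00 -2.5000e-03  3.5700e-02] [-0.3  0.3 -0.3] 0.0007465984396209672
```

View pics/side11.png

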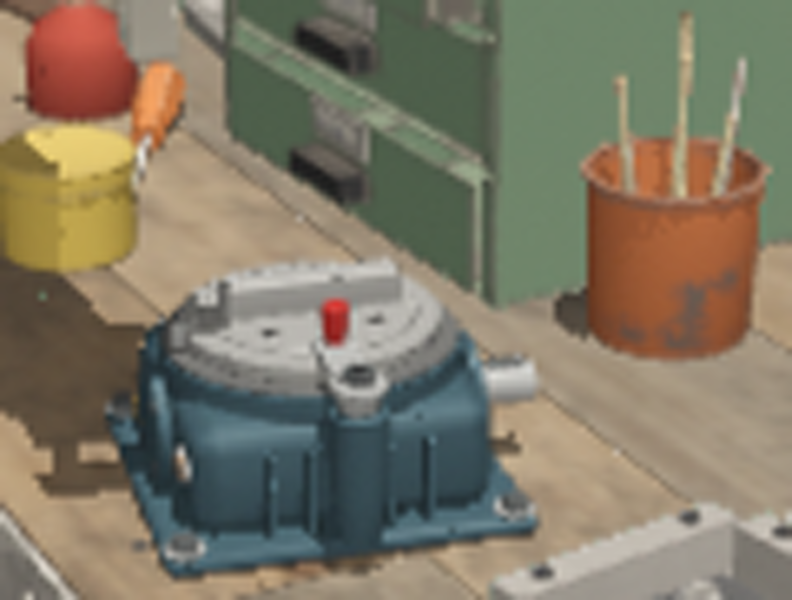

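View pics/w8.png

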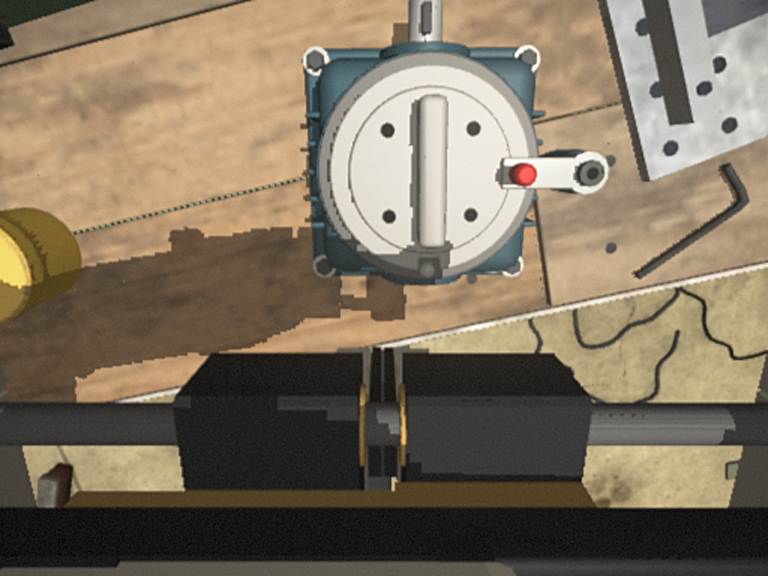

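```bash
python3 - <<'E'
from h import *
f=dict(np.load("w8.npz")); d=f["range_z"]
p=W(f,592,172,.107);s=W(f,525,174,.123);v=s-p;k=np.arctan2(v[1],v[0]);print("keeper dir",k,"len",np.linalg.norm(v[:2]),"swing approx",1.745-(1.61-k))
print("bar z",[world(f,286,j,d=d[j,286])[2].round(4) for j in(75,95,115,135)])
a=W(f,433,97,.117);b=W(f,429,245,.117);D=W(f,429,266,.093);n=(b-a)[:2]/np.linalg.norm((b-a)[:2]);print("dowel off bar line mm",1e3*(D-a)[:2]@np.array([-n[1],n[0]]),(D-(a+b)/2)[:2]@n)
t0=dict(np.load("side0.npz"));f1=arm.grab_frame("side")
df=np.abs(t0["img"].astype(int)-f1["img"]).max(2)
for nm,(x0,y0,x1,y1) in dict(pot=(203,168,228,196),hex=(236,260,266,284),bolt=(262,262,282,300),nut=(285,290,308,312),can=(206,148,228,170)).items(): print(nm,np.median(df[y0:y1,x0:x1]),(df[y0:y1,x0:x1]>40).mean().round(3))
print(arm.get_state()["force"],arm.get_state()["t"]); arm.job_done()
E
```

```text
keeper dir 1.617491330838227 len 0.04284670349046704 swing approx 1.752491330838227
bar z [np.float64(0.1165), np.float64(0.1164), np.float64(0.1164), np.float64(0.1165)]
dowel off bar line mm 2.719157556019246 0.05759443273603405
pot 2.0 0.123
hex 2.0 0.0
bolt 2.0 0.0
nut 2.0 0.0
can 2.0 0.023
[ 0.52976043 -0.57485498 -0.39163393] 12.45
the job is handed in; nothing more can be done
```

The cover is turned onto the dowel and pressed home, the keeper is across its rim, and I handed the job in at about 12.5 s. No verdict comes back, so the figures below are my own measurements.

- **Turning:** I pushed the cover about 1.3 rad clockwise with closed fingertips on one flank of the bar. The wrist camera then showed the dowel in the notch.
- **Pressing:** I pressed on the top of the bar up to 43 N. Measured before the keeper was moved, the bar top was at about 116.7 mm, against 117 mm when home. At the last check it was still 116.5 mm.
- **Keeper:** I pushed it by the red stud until the force rose to about 11 N with almost no further movement. Its measured swing is about 1.75 rad (stop 1.745, at least 1.5 needed).
- **Bystanders and contact:** The side view shows all five in their places. The small picture differences at the grease tin and oil can look like the arm's moving shadow. The arm is clear of everything, with about 0.9 N read on the tool.

**Disagreement:** the estimates of how far the dowel sits off the notch centre line do not match. The close views gave about 1.0–1.7 mm. The last, rougher check against the bar line gave 2.7 mm, with the dowel in shadow. Both are under the 3.5 mm limit, and the cover being fully down means the dowel is in the notch.

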